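# Set out the tensile and compression kits on the test-lab bench

### The arm

A 6-joint arm with a two-finger parallel gripper is mounted at the origin on the work surface. World frame = base frame: x ahead of the robot, y to its left, z up, the work surface at z = 0. Lengths are in m, angles in degrees, forces in N, time in s.
With the tool pointing down it reaches from about 0.3 to 0.75 m from the base axis. Payload 8.5 kg.
Tool frame: the origin (TCP) lies at the very end of the fingers, on their centre line; the grasp point (between the pads) lies 19 mm behind it (env.tcp_to_grasp is the distance from the TCP to the grasp point, in m); z points along the fingers, y is the line along which they close (so a half turn about z gives the same grasp; the last joint's range is limited). The gripper opens to 85 mm and grips with 20 to 120 N. Pads are 22 mm wide; open, the fingers measure 114 mm over their backs; the gripper's body (76 mm by 85 mm) begins 54 mm behind the grasp point. The pads swing forward as they close: fully open they stand 13 mm farther back than shut.
Start: joints at [-12.336, 21.807, 74.336, -0, 83.858, -12.336], TCP at [0.55, 0, 0.2] pointing down, gripper open.
Joint ranges: [-178.18, 178.18], [-50.72, 133.34], [12.68, 142.11], [-81.47, 261.47], [9.98, 163.14], [-165.26, 165.26]. Speed limits (degrees/s): [136.94, 136.94, 180, 180, 180, 180].

### API

Orientations are given as a 3x3 rotation matrix whose columns are the frame's x, y, z axes.
In Python, from rig import status, get_image, env gives the robot as it stands.
- The arm moves only by the shell command python3 -m handwheel 'ROWS' [FORCE]. ROWS is text: rows parted by semicolons, each of 7 numbers parted by spaces: the shift along the world's x, y, z in cm, then the turn, a rotation vector about the world's x, y, z in degrees, then the opening, from 0 (shut) to 1 (fully open). In form: dx dy dz wx wy wz gripper; .... A call has 1 to 8 rows; each row is the pose to reach, as a shift and turn from the pose commanded when the call began; what a row does not reach only later rows make up. A row lasts 1/12 s, in which the tool goes at most 41.7 mm and 7.16 degrees, less where a joint would pass 70% of its speed; a pose out of reach is approached as far as the arm can. A call with a gripper value outside its range is refused whole. The fingers move at their own pace and stop on an object; FORCE is the grip in N (left out, the last holds). Time passes only in rows, so rows that repeat a pose let the fingers close. It gives the time, the measured TCP pose, the force, the opening and the grip force at its end, in the units of the state.
- status.observe(): the state, without advancing time (a new reading comes with each control period).
- get_image(name): name is "scene" or "side" or "wrist"; returns a dict with "color" (420x560x3 uint8, red, green, blue), "vertical_fov" (degrees; the focal length in pixels is half the picture's height over the tangent of half this angle, whatever the lens; pixels are square), "cx", "cy" (the principal point, pixels), "xyz" and "orientation" of the camera in the world. Camera axes: x right, y down, z forward; pixel columns grow to the right and rows downward; lengths in m; the calibration is good to about 2 mm. A picture is of the moment at which its call begins. There is no depth.
- env.close_job(): hands the job in; it is judged then, once.
The state is a dict: "time_s": time; "q": joint angles; "qvel": joint speeds; "joint_efforts": joint torques, N m; "position": TCP position; "tool_rot": TCP orientation; "ft_force": force on the tool from outside, world axes, zero at the start; "wrist_torque": the same for the moment, N m; "grip_width": finger opening in m; "gripper_force": force on a finger pad.
Only numpy, scipy, OpenCV 4.12 (cv2) and the standard library are available. Lean on these libraries where they do the work, as an engineer would, in place of code of your own. Each camera call takes 0.05 s, during which the arm holds its last target. There are 200 camera calls.

### The job

Make up the kits for the next two tests. On the tensile tray (the one with two saddles), lay the waisted specimen centred across both saddles and set the serrated jaw flat, ridges up, in the square pocket; on the compression tray (the one with the ring), set the round platen flat inside the ring, scribed circles up, and stand the short, thick cylinder centred on top of the platen, wholly within its edge. Set everything down rather than dropping it, and leave the tall thin cylinder, the plain strip, the amber jar and the resin mount where they stand.

Things in the scene. Friction and masses are not known exactly. Their poses are not given: they have to be found in the camera images.
- tensile_tray: Fixed grey tray, 160 (x) by 150 mm (y); floor 6 mm, rim 10 mm above bench. Origin: centre of underside. Two aluminium saddles at x = -40, +40, y = +36 mm: 14 mm along x, bed 44 mm wide in y, 20 mm above bench, end lips 6 mm higher; the specimen lies along x, its middle at (0, +36). Jaw pocket on the floor: centre (0, -36), inside 60 by 60 mm, black ribs 4 mm thick, 4 mm above the floor.
- compression_tray: Fixed grey square tray plate, 130 by 130 mm, on the bench; floor top 6 mm above the bench, edge rim 10 mm high. Origin: centre of the underside. A black ring rib is centred on the tray: inside diameter 72 mm, 4 mm thick, 4 mm high above the floor.
- dogbone: Waisted (dog-bone) flat steel specimen, about 0.11 kg, lying flat: 110 mm along its x, ends 20 mm wide (y), 8 mm thick (z); the straight waist, 12.5 mm wide, covers the middle 50 mm. Origin: centre of the underside; gripped across the waist at its middle.
- jaw: Serrated wedge-grip jaw, a dark steel block about 0.25 kg, 40 mm (x) by 30 mm (y) by 30 mm high, fine cross ridges along its top. Origin: centre of the underside. Grip it across its 30 mm width; hold it 6 mm or more above its underside so that the fingers clear the pocket's ribs. It may be turned either way in the pocket.
- platen: Compression platen, a plain steel disc about 0.4 kg, diameter 50 mm, 28 mm high, with fine scribed circles on its flat top and small dark holes in its side. Origin: centre of the underside, z up. Hold it 6 mm or more above its underside so that the fingers clear the ring.
- short_cylinder: Short thick aluminium cylinder, standing: diameter 30 mm, 30 mm high, about 0.06 kg. Origin: centre of the underside. Goes upright on the platen.
- tall_cylinder: Tall thin aluminium cylinder, standing: diameter 22 mm, 55 mm high. Origin: centre of the underside. Not wanted: leave it alone.
- plain_strip: Straight flat steel strip without a waist, lying: 110 mm (x) by 20 mm by 8 mm thick. Origin: centre of the underside. Not wanted: leave it alone.
- jar: Small closed amber glass jar, standing: diameter 36 mm, 55 mm high. Origin: centre of the underside. Leave it alone.
- resin_mount: Black resin disc with a small metal sample in its top: diameter 32 mm, 16 mm high. Origin: centre of the underside. Leave it alone.
Mind the look-alikes: they are no part of the job. Leave any purple look-alike of the jaw alone.

How it is judged (in metres and radians):
At the end, for the whole second after the job is handed in: Waisted specimen on both saddles (15 mm along, 14 across, under 15 degrees off); jaw flat, ridges up in its pocket (17 mm in x and y); platen flat, circles up in the ring (13 mm); short cylinder upright on the platen (10 mm); resting heights within 3 to 4 mm; all at rest (x of dogbone in the frame of tensile_tray between -0.015 and 0.015 m and y of dogbone in the frame of tensile_tray between 0.022 and 0.05 m and z of dogbone in the frame of tensile_tray between 0.016 and 0.024 m and angle between the x axis of dogbone and the x axis of tensile_tray, either way round below 0.26 rad and x of jaw in the frame of tensile_tray between -0.017 and 0.017 m and y of jaw in the frame of tensile_tray between -0.053 and -0.019 m and z of jaw in the frame of tensile_tray between 0.003 and 0.009 m and angle between each of jaw, platen, short_cylinder's own z axis and vertical below 0.1 rad and horizontal distance between platen and compression_tray below 0.013 m and z of platen in the frame of compression_tray between 0.003 and 0.009 m and horizontal distance between short_cylinder and platen below 0.01 m and z of short_cylinder in the frame of platen between 0.025 and 0.031 m and linear speed of each of platen, short_cylinder, jaw, dogbone below 0.02 m/s); the robot touches nothing.
It fails at once if tall cylinder moved by more than 20 mm or tipped (distance of tall_cylinder from where it was at the start of the episode above 0.02 m or angle between tall_cylinder's own z axis and vertical above 0.35 rad).
It fails at once if plain strip moved by more than 20 mm or tipped (distance of plain_strip from where it was at the start of the episode above 0.02 m or angle between plain_strip's own z axis and vertical above 0.35 rad).
It fails at once if jar moved by more than 20 mm or tipped (distance of jar from where it was at the start of the episode above 0.02 m or angle between jar's own z axis and vertical above 0.35 rad).
It fails at once if resin mount moved by more than 20 mm or tipped (distance of resin_mount from where it was at the start of the episode above 0.02 m or angle between resin_mount's own z axis and vertical above 0.35 rad).
It fails at once if one of the four kit things dropped (falling faster than 0.7 m/s, untouched by the fingers) ((linear speed of platen above 0.7 m/s and contact force between platen and the fingers below 0.1 N) or (linear speed of short_cylinder above 0.7 m/s and contact force between short_cylinder and the fingers below 0.1 N) or (linear speed of jaw above 0.7 m/s and contact force between jaw and the fingers below 0.1 N) or (linear speed of dogbone above 0.7 m/s and contact force between dogbone and the fingers below 0.1 N)).
It also fails if it takes over 96 s, if anything falls off the work surface, if the arm or the gripper's body presses on something with over 40 N, if the wrist force passes 120 N, or if a joint passes its speed limit or range.

## Working session

There is one attempt and no reset: what is moved stays moved. The work goes in short steps, Python scripts to look and compute and a shell command to move; the robot and the scene stay as the last step left them, time stands still between calls to the robot, and variables do not carry over. Pictures are saved under pics/ and viewed, at most 14 in all, crops included, and the job is handed in when it is done.

```bash
ls; mkdir -p pics
cat > h.py <<'E'
import numpy as np, cv2
from rig import status, get_image, env
def snap(name,fn=None):
    im=get_image(name)
    if fn: cv2.imwrite('pics/'+fn,cv2.cvtColor(im['color'],cv2.COLOR_RGB2BGR))
    return im
def ray(im,u,v,z):
    f=im['color'].shape[0]/2/np.tan(np.radians(im['vertical_fov'])/2)
    d=np.array(im['orientation'])@np.array([(u-im['cx'])/f,(v-im['cy'])/f,1])
    o=np.array(im['xyz']); return o+d*(z-o[2])/d[2]
def proj(im,p):
    f=im['color'].shape[0]/2/np.tan(np.radians(im['vertical_fov'])/2)
    c=np.array(im['orientation']).T@(np.array(p)-np.array(im['xyz']))
    return c[:2]/c[2]*f+[im['cx'],im['cy']]
E
python3 - <<'E'
from h import *
for n in ('scene','side','wrist'):
    im=snap(n,n+'0.png'); print(n,{k:np.round(v,3).tolist() for k,v in im.items() if k!='color'})
a=[cv2.imread(f'pics/{n}0.png') for n in('scene','side','wrist')]
print(status.observe())
E
```

```text
pics
scene {'vertical_fov': 53.877, 'cx': 278.346, 'cy': 211.932, 'xyz': [1.041, 0.421, 0.546], 'orientation': [[-0.656, 0.481, -0.582], [0.755, 0.416, -0.507], [-0.001, -0.772, -0.636]]}
side {'vertical_fov': 44.281, 'cx': 278.67, 'cy': 218.746, 'xyz': [0.247, -0.587, 0.666], 'orientation': [[0.863, -0.346, 0.367], [-0.505, -0.58, 0.64], [-0.008, -0.738, -0.675]]}
wrist {'vertical_fov': 71.972, 'cx': 276.599, 'cy': 208.495, 'xyz': [0.55, 0.077, 0.374], 'orientation': [[1.0, 0.002, -0.001], [0.001, -0.954, -0.299], [-0.002, 0.299, -0.954]]}
{'time_s': 0.15, 'q': array([-1.23393097e+01,  2.18343147e+01,  7.43701016e+01,  6.62073043e-04,
        8.38577877e+01, -1.23371843e+01]), 'qvel': array([ 0.057743  , -0.09531043, -0.16051081, -0.03882488, -0.10336676,
       -0.06065974]), 'joint_efforts': array([ 1.94521621e-03, -4.48624384e+01, -2.31344014e+01, -1.86937300e-04,
        3.77541786e-03, -1.65174959e-05]), 'position': array([5.49763861e-01, 1.88507139e-05, 1.99260613e-01]), 'tool_rot': array([[ 3.84661829e-05,  9.99999439e-01, -1.05813155e-03],
       [ 9.99999970e-01, -3.82088324e-05,  2.43231282e-04],
       [ 2.43190715e-04, -1.05814087e-03, -9.99999411e-01]]), 'ft_force': array([ 1.57666012,  0.10390503, -0.03240405]), 'wrist_torque': array([-0.02312241, -0.00904117, -0.03555098]), 'gripper_force': 0.0, 'grip_width': 0.08529303241164056}
```

View pics/scene0.png

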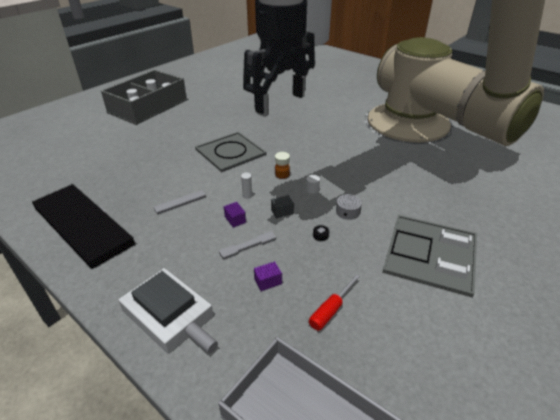

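View pics/side0.png

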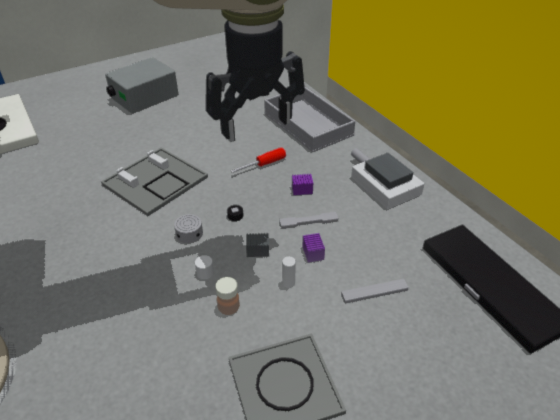

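View pics/wrist0.png

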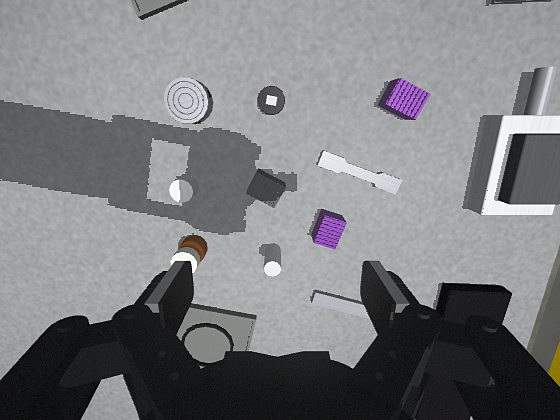

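The wrist view shows every object. Platen top is at (187,99), short cylinder at (180,190), the dark jaw at (264,182) and the dogbone at (359,172). The compression ring is at (207,344), and the tensile tray appears in the side and scene views.

Run:
```python
from h import *
w,s,c=snap('wrist'),snap('side'),snap('scene')
cv2.imwrite('pics/tt_side.png',cv2.cvtColor(cv2.resize(s['color'][140:220,90:220],None,fx=5,fy=5,interpolation=3),cv2.COLOR_RGB2BGR))
def P(n,im,z,*px): print(n,[np.round(ray(im,*p,z)[:2],4).tolist() for p in px])
P('platen w',w,.028,(187,99)); P('short w',w,.03,(180,190)); P('jaw w',w,.03,(264,182)); P('dog w',w,.008,(359,172),(321,157),(398,187))
P('tall',w,.055,(272,268));P('jar',w,.055,(183,260));P('resin',w,.016,(271,100));P('strip side',s,.008,(343,295),(407,288))
P('ring w',w,.01,(207,344));P('ring s',s,.01,(285,384));P('ctray side corners',s,.01,(230,358),(310,338),(343,409))
P('ctray w top corners',w,.01,(256,316))
P('tt side',s,.01,(161,150),(207,176),(149,210),(103,180))
P('tt scene',c,.01,(397,218),(477,233),(472,290),(386,256))
P('short s',s,.03,(203,261));P('short c',c,.03,(313,180));P('platen s',s,.028,(188,223));P('platen c',c,.028,(349,202));P('jaw s',s,.03,(258,240));P('jaw c',c,.03,(283,203))
```

```text
platen w [[0.4494, 0.0971]]
short w [[0.4319, -0.0072]]
jaw w [[0.5347, 0.0029]]
dog w [[0.655, 0.0114], [0.6056, 0.0303], [0.7072, -0.0081]]
tall [[0.5445, -0.0999]]
jar [[0.4355, -0.0892]]
resin [[0.5433, 0.0969]]
strip side [[0.6022, -0.1751], [0.7011, -0.2168]]
ring w [[0.4426, -0.2569]]
ring s [[0.4393, -0.2644]]
ctray side corners [[0.3916, -0.188], [0.5105, -0.2184], [0.4874, -0.3356]]
ctray w top corners [[0.5194, -0.2053]]
tt side [[0.4941, 0.3625], [0.5425, 0.2244], [0.4022, 0.1842], [0.3527, 0.3224]]
tt scene [[0.409, 0.1859], [0.3486, 0.3236], [0.4937, 0.37], [0.5174, 0.2227]]
short s [[0.431, -0.0097]]
short c [[0.4372, -0.0049]]
platen s [[0.4467, 0.0924]]
platen c [[0.4489, 0.0957]]
jaw s [[0.5343, -0.0131]]
jaw c [[0.541, -0.0018]]
```

View pics/tt_side.png

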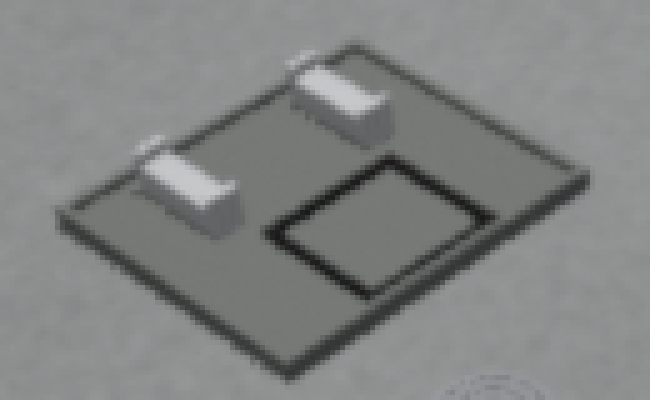

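Saddles lie along the tray's far edge, with tray yaw about 16°. I'll move above the platen and look from there.

```bash
python3 -m handwheel '-3 3 0 0 0 0 1;-7 7 0 0 0 0 1;-10 9.5 0 0 0 0 1;-10 9.5 0 0 0 0 1;-10 9.5 0 0 0 0 1;-10 9.5 0 0 0 0 1'
python3 - <<'E'
from h import *
w=snap('wrist','w1.png'); print(status.observe()['position'],proj(w,(.449,.096,.028)),proj(w,(.448,.273,.01)))
E
```

```text
time_s: 0.8
position: [0.4503, 0.0951, 0.2001]
tool_rot: [[-0.001, 1.0, 0.001], [1.0, 0.001, -0.0], [-0.0, 0.001, -1.0]]
ft_force: [0.7, -0.4, -0.2]
grip_width: 0.0854
gripper_force: 0.0
[0.45086473 0.09455668 0.19990116] [275.04587286 183.00516808] [274.32427954  21.52900817]
```

View pics/w1.png

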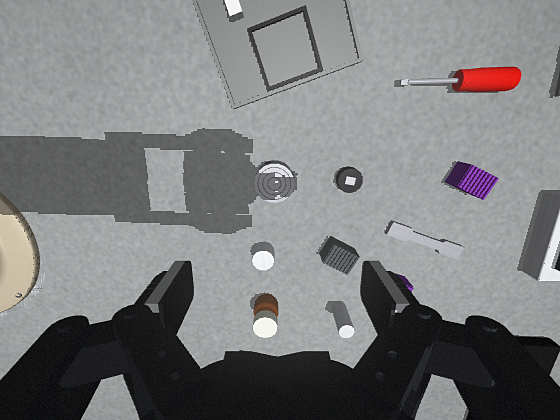

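Run:
```python
from h import *
w=snap('wrist')
def P(n,z,*px): 
    p=[ray(w,*q,z)[:2] for q in px]; print(n,np.round(p,4).tolist()); return p
P('platen',.028,(276,181));P('short',.03,(263,259));P('jaw',.03,(341,252))
p=P('pocket outer',.010,(249,40),(304,8),(321,70),(267,89)); print(np.mean(p,0))
a,b=P('tt front',.01,(234,107),(362,62)); d=b-a; print(np.hypot(*d),np.degrees(np.arctan2(d[1],d[0])))
# jaw: dark top contour
g=cv2.cvtColor(w['color'],cv2.COLOR_RGB2GRAY)
m=(g<95).astype(np.uint8); m[:225]=0;m[280:]=0;m[:,:310]=0;m[:,365:]=0
cs,_=cv2.findContours(m,0,2); k=max(cs,key=cv2.contourArea); print(cv2.minAreaRect(k))
r=w['color'][222:290,310:372]; cv2.imwrite('pics/jawc.png',cv2.cvtColor(cv2.resize(r,None,fx=8,fy=8,interpolation=2),cv2.COLOR_RGB2BGR))
```

```text
platen [[0.4507, 0.098]]
short [[0.4336, -0.0065]]
jaw [[0.536, 0.0038]]
pocket outer [[0.4204, 0.2544], [0.4809, 0.2853], [0.5022, 0.224], [0.4401, 0.2037]]
[0.46090297 0.24184128]
tt front [[0.4006, 0.1838], [0.5486, 0.2324]]
0.15575984132590162 18.186749464268885
((338.0, 254.50001525878906), (38.013153076171875, 26.832815170288086), 26.56505012512207)
```

View pics/jawc.png

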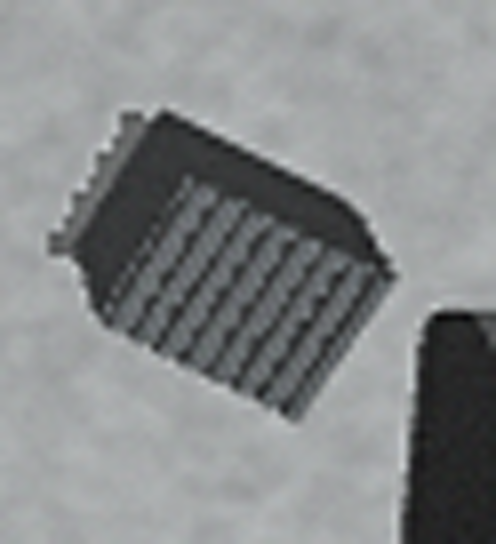

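```bash
python3 -m handwheel '0 0 -4 0 0 0 1;0 0 -8 0 0 0 1;0 0.1 -12 0 0 0 1;0 0.1 -16 0 0 0 1;0 0.1 -18 0 0 0 1;0 0.1 -19.2 0 0 0 1;0 0.1 -19.2 0 0 0 1' 60; python3 -m handwheel '0 0 0 0 0 0 0.3;0 0 0 0 0 0 0.3;0 0 0 0 0 0 0.3;0 0 0 0 0 0 0.3;0 0 0 0 0 0 0.3;0 0 0 0 0 0 0.3;0 0 0 0 0 0 0.3;0 0 0 0 0 0 0.3' 60
```

```text
time_s: 1.48
position: [0.4495, 0.0951, 0.005]
tool_rot: [[0.002, 1.0, -0.005], [1.0, -0.002, 0.0], [0.0, -0.005, -1.0]]
ft_force: [-0.6, -0.2, 0.4]
grip_width: 0.0852
gripper_force: 0.0
time_s: 2.15
position: [0.45, 0.096, 0.0079]
tool_rot: [[-0.0, 1.0, 0.0], [1.0, 0.0, -0.0], [-0.0, 0.0, -1.0]]
ft_force: [-0.6, -0.0, 0.9]
grip_width: 0.0255
gripper_force: 0.0
```

Grip width fell to 25 mm with no force, so the platen is not between the pads. I'll look.

Run:
```python
from h import *
a=snap('wrist')['color'];b=snap('side')['color'][150:360,130:410]
b=cv2.resize(b,(560,420)); i=np.hstack([a,b]); cv2.imwrite('pics/m1.png',cv2.cvtColor(cv2.resize(i,(800,300)),cv2.COLOR_RGB2BGR))
```

```text
(no output)
```

View pics/m1.png

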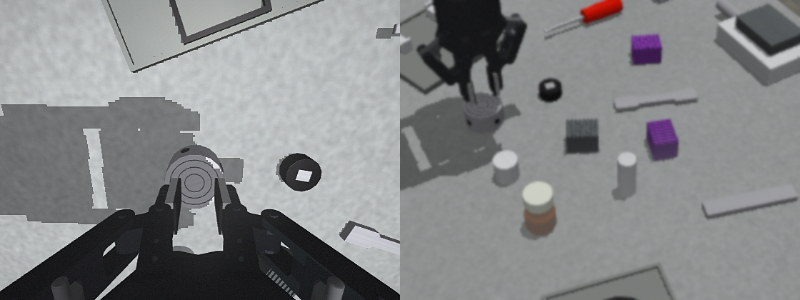

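Run:
```python
from h import *
w=snap('wrist'); print(ray(w,273,256,.028), status.observe()['position'],status.observe()['grip_width'],status.observe()['gripper_force'])
s=snap('side');g=s['color'][150:260,130:260]
a=cv2.resize(w['color'][170:400,180:380],(400,460));b=cv2.resize(g,(400,460),interpolation=2)
cv2.imwrite('pics/m2.png',cv2.cvtColor(np.hstack([a,b]),cv2.COLOR_RGB2BGR))
```

```text
[0.44837993 0.09537062 0.028     ] [0.44995743 0.09602368 0.00773518] 0.02549365337988963 0.0
```

View pics/m2.png

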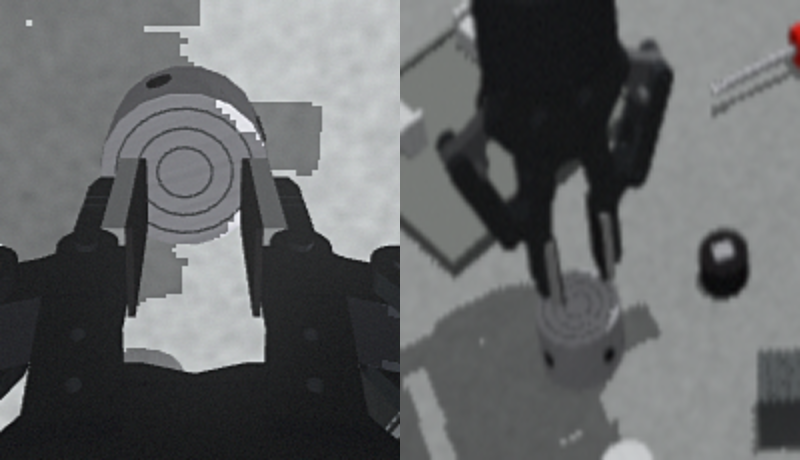

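Run:
```python
from h import *
s=snap('side');w=snap('wrist');print(w['xyz'],w['orientation'],status.observe()['tool_rot'],env.tcp_to_grasp)
for z in (.0,.01,.02,.03,.04,.05): print(z,ray(s,180.4,222.9,z)[:2],ray(s,197.3,217.4,z)[:2],'|',ray(w,250,249,z)[:2],ray(w,302.5,249,z)[:2])
```

```text
[0.45048968 0.17326227 0.1823539 ] [[ 9.99998910e-01  1.45641688e-03 -2.43906512e-04]
 [ 1.31635016e-03 -9.54022887e-01 -2.99730877e-01]
 [-6.69225503e-04  2.99730230e-01 -9.54023764e-01]] [[ 3.30060956e-05  9.99999999e-01 -3.05222476e-05]
 [ 9.99999999e-01 -3.30058674e-05  7.47692485e-06]
 [ 7.47591742e-06 -3.05224943e-05 -1.00000000e+00]] 0.0187
0.0 [0.44316785 0.1298802 ] [0.47706734 0.12772082] | [0.43209012 0.08658716] [0.4683876  0.08664648]
0.01 [0.4402227 0.1191246] [0.47361342 0.11699763] | [0.43309912 0.09134029] [0.46740611 0.09139636]
0.02 [0.43727755 0.108369  ] [0.4701595  0.10627444] | [0.43410812 0.09609341] [0.46642462 0.09614623]
0.03 [0.4343324  0.09761341] [0.46670558 0.09555125] | [0.43511713 0.10084654] [0.46544312 0.1008961 ]
0.04 [0.43138726 0.08685781] [0.46325167 0.08482806] | [0.43612613 0.10559967] [0.46446163 0.10564598]
0.05 [0.42844211 0.07610221] [0.45979775 0.07410487] | [0.43713513 0.11035279] [0.46348013 0.11039585]
```

Fingertips triangulate to z≈0.03, at the platen's top, while the TCP reads 0.008. I'll raise 5 cm and check where the tips really are.

```bash
python3 -m handwheel '0 0 1 0 0 0 0.3;0 0 3 0 0 0 0.3;0 0 5 0 0 0 0.3;0 0 5 0 0 0 0.3;0 0 5 0 0 0 0.3'
python3 - <<'E'
from h import *
w=snap('wrist');s=snap('side');c=snap('scene'); p=status.observe()['position'];print(p)
for im in(w,s,c): print(proj(im,p))
a=cv2.resize(w['color'][170:400,180:380],(400,460));b=cv2.resize(s['color'][130:260,130:260],(400,460),interpolation=2)
cv2.imwrite('pics/m3.png',cv2.cvtColor(np.hstack([a,b]),cv2.COLOR_RGB2BGR))
E
```

```text
time_s: 2.87
position: [0.4504, 0.096, 0.0582]
tool_rot: [[-0.0, 1.0, 0.002], [1.0, 0.0, -0.0], [-0.0, 0.002, -1.0]]
ft_force: [0.3, -0.4, 0.1]
grip_width: 0.0258
gripper_force: 0.0
[0.44942199 0.09602249 0.05691039]
[274.41213074 240.20181185]
[186.55919249 209.45413115]
[350.53903023 190.72782436]
```

View pics/m3.png

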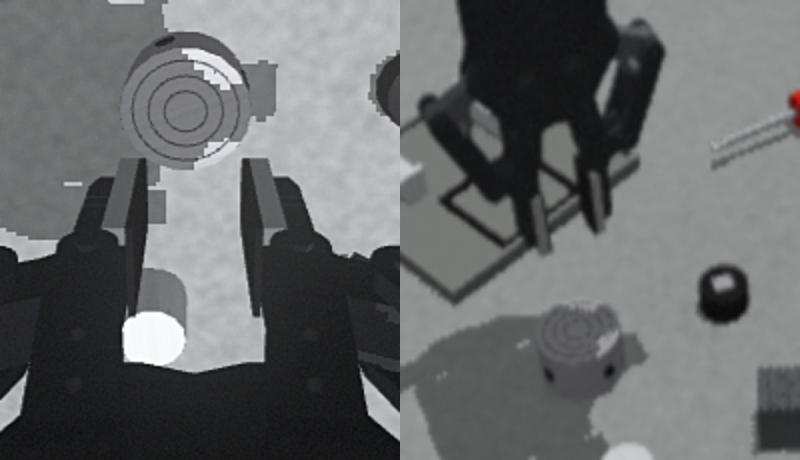

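The tips sit roughly 2 cm above the reported TCP, so that offset is wrong. I'll measure it at the openings I'll use, then descend by that amount.

```bash
cat >> h.py <<'E'
def zaty(im,u,v,y):
    a,b=ray(im,u,v,0),ray(im,u,v,.1); t=(y-a[1])/(b[1]-a[1]); return a+t*(b-a)
E
python3 - <<'E'
from h import *
s=snap('side')
for y in (.085,.096): print(zaty(s,177.1,201.5,y),zaty(s,195,196.4,y))
E
python3 -m handwheel '0 0 0 0 0 0 0.65;0 0 0 0 0 0 0.65;0 0 0 0 0 0 0.65;0 0 0 0 0 0 0.65;0 0 0 0 0 0 0.65'
python3 - <<'E'
from h import *
s=snap('side');w=snap('wrist'); p=status.observe()['position'];print(p,proj(s,p),proj(w,p))
a=cv2.resize(w['color'][170:400,180:380],(400,460));b=cv2.resize(s['color'][130:260,130:260],(400,460),interpolation=2)
cv2.imwrite('pics/m4.png',cv2.cvtColor(np.hstack([a,b]),cv2.COLOR_RGB2BGR))
E
```

```text
[0.43208107 0.085      0.09133053] [0.46502141 0.085      0.08856746]
[0.43511283 0.096      0.08191554] [0.46859256 0.096      0.07910722]
time_s: 3.48
position: [0.45, 0.096, 0.0576]
tool_rot: [[0.0, 1.0, -0.0], [1.0, -0.0, 0.0], [0.0, -0.0, -1.0]]
ft_force: [0.4, -0.3, -0.3]
grip_width: 0.0554
gripper_force: 0.0
[0.44998935 0.09598173 0.05769675] [186.80637127 209.02942847] [275.86634872 241.07699016]
```

View pics/m4.png

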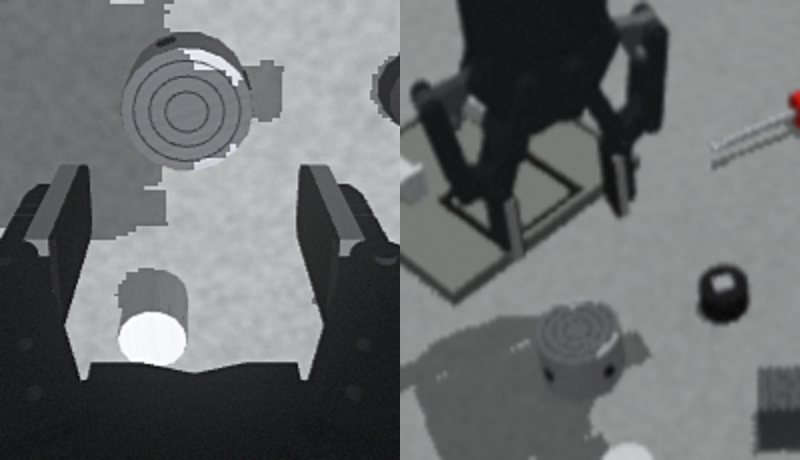

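Side and wrist both put the tips about 35 mm above the reported TCP at a 50 mm opening. I'll descend accordingly, slowly at the end, watching the force.

```bash
python3 -m handwheel '0 0.1 0 0 0 0 0.8;0 0.1 -2 0 0 0 0.8;0 0.1 -4 0 0 0 0.8;0 0.1 -6 0 0 0 0.8;0 0.1 -7 0 0 0 0.8;0 0.1 -7.6 0 0 0 0.8;0 0.1 -8.1 0 0 0 0.8;0 0.1 -8.1 0 0 0 0.8'; python3 -m handwheel '0 0 0 0 0 0 0.4;0 0 0 0 0 0 0.4;0 0 0 0 0 0 0.4;0 0 0 0 0 0 0.4;0 0 0 0 0 0 0.4' 60
```

```text
time_s: 4.25
position: [0.4499, 0.097, -0.0237]
tool_rot: [[0.0, 1.0, -0.001], [1.0, -0.0, 0.0], [0.0, -0.001, -1.0]]
ft_force: [0.5, -0.8, 0.7]
grip_width: 0.0687
gripper_force: 0.0
time_s: 4.67
position: [0.4494, 0.0971, -0.0223]
tool_rot: [[-0.0, 1.0, -0.0], [1.0, 0.0, -0.0], [-0.0, -0.0, -1.0]]
ft_force: [-4.2, -0.8, 7.1]
grip_width: 0.0472
gripper_force: 60.9
```

```bash
python3 -m handwheel '0 0 1 0 0 0 0.4;0 0 4 0 0 0 0.4;0 0 8 0 0 0 0.4;0 0 12 0 0 0 0.4;0 -2 14 0 0 0 0.4;0 -6 14 0 0 0 0.4;0 -10 14 0 0 0 0.4;0 -14 14 0 0 0 0.4'; python3 -m handwheel '0 -4 0 0 0 0 0.4;0 -8 0 0 0 0 0.4;0 -12 0 0 0 0 0.4;0 -16 0 0 0 0 0.4;0 -20 0 0 0 0 0.4;0 -24 0 0 0 0 0.4;0 -28 0 0 0 0 0.4;0 -29 0 0 0 0 0.4';python3 -m handwheel '0 0 0 0 0 0 0.4;0 0 0 0 0 0 0.4'
python3 - <<'E'
from h import *
w=snap('wrist','w2.png'); print(proj(w,(.441,-.26,.01)))
E
```

```text
time_s: 5.33
position: [0.4495, -0.0442, 0.1175]
tool_rot: [[-0.001, 1.0, 0.001], [1.0, 0.001, -0.0], [-0.0, 0.001, -1.0]]
ft_force: [1.7, 0.1, -4.3]
grip_width: 0.0469
gripper_force: 64.2
time_s: 6.0
position: [0.4493, -0.3385, 0.1166]
tool_rot: [[0.004, 1.0, 0.001], [1.0, -0.004, -0.003], [-0.003, 0.001, -1.0]]
ft_force: [0.5, -0.4, -4.8]
grip_width: 0.0466
gripper_force: 64.2
time_s: 6.17
position: [0.4495, -0.3325, 0.1164]
tool_rot: [[0.001, 1.0, -0.001], [1.0, -0.001, 0.001], [0.001, -0.001, -1.0]]
ft_force: [0.1, 0.9, -4.4]
grip_width: 0.0467
gripper_force: 64.2
[267.15000106 123.10364307]
```

View pics/w2.png

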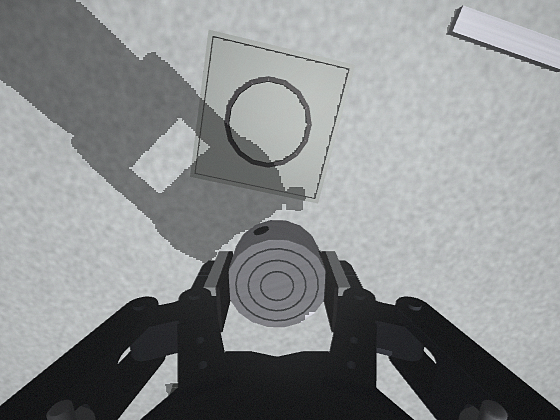

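Ring centre is at (268,121), and the platen is held level with its top centre at (277,284).

Run:
```python
from h import *
w=snap('wrist'); r=ray(w,268,121,.01); p=ray(w,277,284,.1675); print(r,p,r-p,status.observe()['position'])
```

```text
[ 0.4419148  -0.25735574  0.01      ] [ 0.45044702 -0.33206472  0.1675    ] [-0.00853222  0.07470898 -0.1575    ] [ 0.449859   -0.33148303  0.11668775]
```

```bash
python3 -m handwheel '-0.85 3.5 0 0 0 0 0.4;-0.85 7.2 0 0 0 0 0.4;-0.85 7.2 -4 0 0 0 0.4;-0.85 7.2 -8 0 0 0 0.4;-0.85 7.2 -11 0 0 0 0.4;-0.85 7.2 -12.5 0 0 0 0.4;-0.85 7.2 -12.5 0 0 0 0.4;-0.85 7.2 -12.5 0 0 0 0.4'; python3 -m handwheel '0 0 -0.3 0 0 0 0.4;0 0 -0.5 0 0 0 0.4;0 0 -0.7 0 0 0 0.4;0 0 -0.8 0 0 0 0.4;0 0 -0.8 0 0 0 0.4'
```

```text
time_s: 6.93
position: [0.4417, -0.26, -0.0079]
tool_rot: [[-0.001, 1.0, -0.0], [1.0, 0.001, 0.001], [0.001, -0.0, -1.0]]
ft_force: [-0.7, -0.4, -3.8]
grip_width: 0.047
gripper_force: 63.9
time_s: 7.35
position: [0.4415, -0.2611, -0.0161]
tool_rot: [[0.0, 1.0, 0.0], [1.0, -0.0, -0.0], [-0.0, 0.0, -1.0]]
ft_force: [-0.3, -0.0, -4.7]
grip_width: 0.0471
gripper_force: 63.9
```

```bash
python3 -m handwheel '0 0 -0.1 0 0 0 0.4;0 0 -0.1 0 0 0 0.4'|grep -E 'pos|ft';python3 -m handwheel '0 0 -0.1 0 0 0 0.4;0 0 -0.1 0 0 0 0.4'|grep -E 'pos|ft'
python3 - <<'E'
from h import *
w=snap('wrist')['color'];s=snap('side')
cv2.imwrite('pics/m5.png',cv2.cvtColor(np.hstack([cv2.resize(w[120:400,120:440],(400,350)),cv2.resize(s['color'][320:420,220:350],(400,350),interpolation=2)]),cv2.COLOR_RGB2BGR))
E
```

```text
position: [0.4416, -0.2611, -0.0163]
ft_force: [-1.8, 1.3, 6.5]
position: [0.4416, -0.2612, -0.0164]
ft_force: [-5.9, 4.3, 17.4]
```

View pics/m5.png

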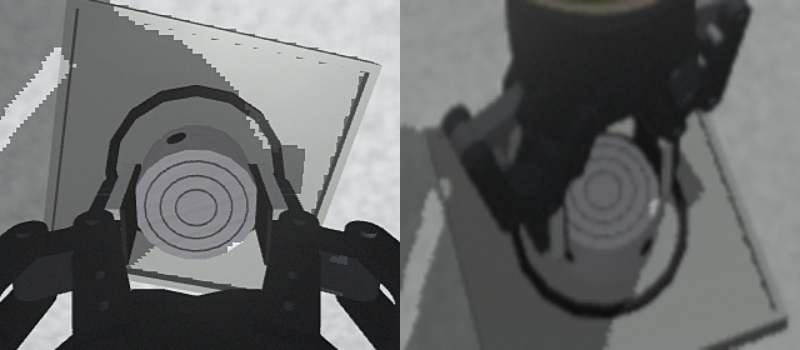

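```bash
python3 -m handwheel '0 0 0.1 0 0 0 0.72;0 0 0.1 0 0 0 0.72;0 0 0.1 0 0 0 0.72;0 0 0.1 0 0 0 0.72;0 0 2 0 0 0 0.72;0 0 6 0 0 0 0.72;0 0 10 0 0 0 0.72;0 0 14 0 0 0 0.72'|grep -E 'pos|ft|time'; python3 -m handwheel '0 4 0.2 0 0 0 0.72;0 8 0.2 0 0 0 0.72;0 12 0.2 0 0 0 0.72;-0.4 16 0.2 0 0 0 0.72;-0.8 20 0.2 0 0 0 0.72;-0.8 24 0.2 0 0 0 0.72;-0.8 25.3 0.2 0 0 0 0.72;-0.8 25.3 0.2 0 0 0 0.72'|grep -E 'pos|ft'
python3 - <<'E'
from h import *
w=snap('wrist','w3.png'); print(proj(w,(.4336,-.0065,.03)))
hsv=cv2.cvtColor(w['color'],cv2.COLOR_RGB2HSV)
m=((hsv[...,2]>235)&(hsv[...,1]<30)).astype(np.uint8)
n,l,st,ce=cv2.connectedComponentsWithStats(m)
for i in range(1,n):
    if st[i,4]>150: print(st[i],ce[i],ray(w,*(st[i,:2]+st[i,2:4]/2),.03)[:2])
E
```

```text
time_s: 8.45
position: [0.4411, -0.2607, 0.1232]
ft_force: [-0.1, -0.5, 0.1]
position: [0.433, -0.0053, 0.1238]
ft_force: [-0.5, -0.9, -0.3]
[276.79283979 202.71334588]
[262 282  33  29 748] [278.14304813 295.90106952] [ 0.43601742 -0.111555  ]
```

```bash
python3 -m handwheel '0 -0.1 -4 0 0 0 0.72;0 -0.1 -8 0 0 0 0.72;0 -0.1 -11 0 0 0 0.72;0 -0.1 -13 0 0 0 0.72;0 -0.1 -14 0 0 0 0.72;0 -0.1 -14.6 0 0 0 0.72;0 -0.1 -14.6 0 0 0 0.72;0 -0.1 -14.6 0 0 0 0.72'|grep -E 'pos|ft'; python3 -m handwheel '0 0 0 0 0 0 0.2;0 0 0 0 0 0 0.2;0 0 0 0 0 0 0.2;0 0 0 0 0 0 0.2;0 0 0 0 0 0 0.2;0 0 0 0 0 0 0.2;0 0 0 0 0 0 0.2' 30
python3 - <<'E'
from h import *
w=snap('wrist','w4.png')['color'];s=snap('side','s4.png')
E
```

```text
position: [0.4339, -0.0098, -0.022]
ft_force: [0.6, -0.2, 0.3]
time_s: 10.42
position: [0.4339, -0.0092, -0.0215]
tool_rot: [[-0.0, 1.0, 0.002], [1.0, 0.0, -0.001], [-0.001, 0.002, -1.0]]
ft_force: [-0.6, -0.8, 5.5]
grip_width: 0.0287
gripper_force: 29.2
```

```bash
python3 -m handwheel '0 0 1 0 0 0 0.2;0 0 4 0 0 0 0.2;0 0 8 0 0 0 0.2;0 0 12 0 0 0 0.2;0.4 -2 14 0 0 0 0.2;0.8 -6 14 0 0 0 0.2;0.8 -10 14 0 0 0 0.2;0.8 -14 14 0 0 0 0.2'|grep -E 'pos|ft'; python3 -m handwheel '0 -4 0 0 0 0 0.2;0 -8 0 0 0 0 0.2;0 -12 0 0 0 0 0.2;0 -16 0 0 0 0 0.2;0 -18 0 0 0 0 0.2;0 -18 0 0 0 0 0.2;0 -18 0 0 0 0 0.2'
python3 - <<'E'
from h import *
w=snap('wrist','w5.png'); print(proj(w,(.4416,-.2612,.034)),proj(w,status.observe()['position']+[0,.0025,.17-.118]))
cv2.imwrite('pics/w5c.png',cv2.cvtColor(cv2.resize(w['color'][60:360,160:400],None,fx=2,fy=2),cv2.COLOR_RGB2BGR))
E
```

```text
position: [0.4415, -0.1505, 0.1187]
ft_force: [1.3, -0.6, -0.3]
time_s: 11.77
position: [0.4411, -0.3294, 0.1176]
tool_rot: [[0.002, 1.0, -0.0], [1.0, -0.002, 0.0], [0.0, -0.0, -1.0]]
ft_force: [0.2, 0.5, -1.3]
grip_width: 0.0287
gripper_force: 29.9
[276.67187259 128.64053787] [275.79244452 278.38651616]
```

View pics/w5c.png

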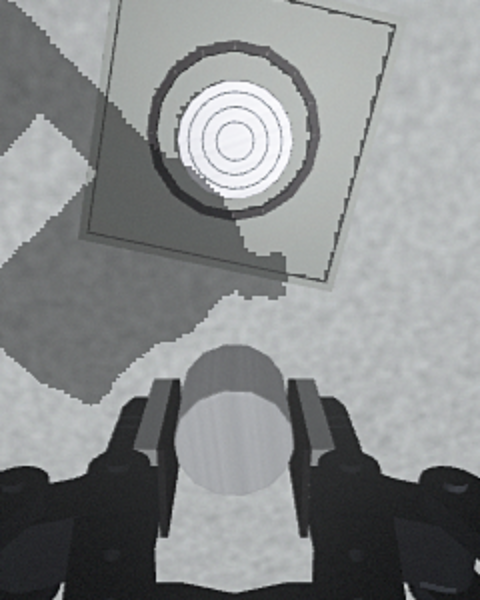

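Run:
```python
from h import *
w=snap('wrist'); a=ray(w,277,130,.034);b=ray(w,278,281,.1691); print(a,b,a-b,ray(w,277,125,.01))
```

```text
[ 0.44192533 -0.26126732  0.034     ] [ 0.44245268 -0.32675241  0.1691    ] [-0.00052735  0.06548509 -0.1351    ] [ 0.44192961 -0.25766519  0.01      ]
```

```bash
python3 -m handwheel '-0.05 3.5 0 0 0 0 0.2;-0.05 6.5 0 0 0 0 0.2;-0.05 6.55 -4 0 0 0 0.2;-0.05 6.55 -8 0 0 0 0.2;-0.05 6.55 -9.6 0 0 0 0.2;-0.05 6.55 -10 0 0 0 0.2;-0.05 6.55 -10 0 0 0 0.2;-0.05 6.55 -10 0 0 0 0.2'|grep -E 'pos|ft'
for i in 1; do python3 -m handwheel '0 0 -0.2 0 0 0 0.2;0 0 -0.3 0 0 0 0.2;0 0 -0.3 0 0 0 0.2;0 0 -0.3 0 0 0 0.2'|grep -E 'pos|ft'; done
python3 -m handwheel '0 0 -0.1 0 0 0 0.2;0 0 -0.1 0 0 0 0.2;0 0 -0.1 0 0 0 0.2'|grep -E 'pos|ft'
python3 -m handwheel '0 0 -0.1 0 0 0 0.2;0 0 -0.1 0 0 0 0.2;0 0 -0.1 0 0 0 0.2'|grep -E 'pos|ft'
```

```text
position: [0.4417, -0.2635, 0.019]
ft_force: [0.5, 0.8, -0.9]
position: [0.4411, -0.2637, 0.0152]
ft_force: [-0.4, -0.0, -1.0]
position: [0.441, -0.2635, 0.0138]
ft_force: [-0.3, -0.5, -0.6]
position: [0.441, -0.2635, 0.0127]
ft_force: [-0.9, 0.1, -1.0]
```

```bash
python3 -m handwheel '0 0 -0.1 0 0 0 0.2;0 0 -0.1 0 0 0 0.2'|grep -E 'pos|ft'
python3 -m handwheel '0 0 -0.1 0 0 0 0.2;0 0 -0.1 0 0 0 0.2'|grep -E 'pos|ft'
```

```text
position: [0.441, -0.2636, 0.0125]
ft_force: [-2.4, 2.1, 8.6]
position: [0.4411, -0.2636, 0.0124]
ft_force: [-5.4, 3.2, 19.3]
```

Contact made; release, lift and work out the jaw.

```bash
python3 -m handwheel '0 0 0.1 0 0 0 0.5;0 0 0.1 0 0 0 0.5;0 0 0.1 0 0 0 0.5;0 0 0.1 0 0 0 0.5;0 0 2 0 0 0 0.5;0 0 5 0 0 0 0.5;0 0 8 0 0 0 0.5;0 0 11 0 0 0 0.5'|grep -E 'pos|ft|time'; python3 -m handwheel '2 4 1 0 0 7 0.75;4 8 2 0 0 14 0.75;6 12 3 0 0 21 0.75;7 16 4 0 0 28 0.75;7 20 5 0 0 35 0.75;7 23 6 0 0 42 0.75;7 23 7 0 0 49 0.75;7 23 8 0 0 56 0.75'
python3 - <<'E'
from h import *
w=snap('wrist','w6.png')
f={**w,'xyz':np.array([.4505,.1723,.3743]),'orientation':np.array([[1,.0015,0],[.0013,-.954,-.2997],[0,.2997,-.954]])}
c=[(310+x/8,222+y/8) for x,y in((105,325),(297,420),(395,275),(190,178))]
p=np.array([ray(f,*q,.03)[:2] for q in c]); print(p,p.mean(0))
d=p[1]-p[0]+p[2]-p[3]; print(np.degrees(np.arctan2(d[1],d[0])),np.hypot(*d)/2,np.hypot(*(p[2]-p[1])))
print('proj now',proj(w,[*p.mean(0),.03]),status.observe()['position'])
E
```

```text
time_s: 14.37
position: [0.4407, -0.2632, 0.1217]
ft_force: [-0.5, 0.3, 0.5]
time_s: 15.03
position: [0.5109, -0.0311, 0.2012]
tool_rot: [[-0.835, 0.551, -0.0], [0.551, 0.835, 0.0], [0.0, 0.0, -1.0]]
ft_force: [0.7, -0.2, -0.4]
grip_width: 0.0643
gripper_force: 0.0
[[ 0.51229781 -0.01101123]
 [ 0.54544536 -0.02874666]
 [ 0.55956404 -0.00178702]
 [ 0.52477419  0.01557437]] [ 0.53552035 -0.00649263]
-27.321112148130712 0.03823374380523755 0.0304328709584896
proj now [303.66583944 189.22346324] [ 0.51170247 -0.03237063  0.20299409]
```

Run:
```python
from h import *
w=snap('wrist'); g=cv2.cvtColor(w['color'],cv2.COLOR_RGB2GRAY)
for t in (80,110):
  m=((g<t)*255).astype(np.uint8); m=cv2.morphologyEx(m,cv2.MORPH_CLOSE,np.ones((3,3)))
  cs,_=cv2.findContours(m,0,2)
  for k in cs:
    r=cv2.minAreaRect(k)
    if 300<r[1][0]*r[1][1]<6000 and abs(r[0][0]-300)<80 and abs(r[0][1]-185)<70: print(t,np.round(np.concatenate([r[0],r[1],[r[2]]]),1),ray(w,*r[0],.015)[:2])
print(g[150:230:8,260:350:8])
```

```text
80 [296.7 247.2  11.7  29.3  76.8] [ 0.60572084 -0.05937007]
80 [302.5 184.5  33.   24.6  86.8] [ 0.53498885 -0.00673888]
80 [376. 144.  28.  26.   0.] [0.54081211 0.09550746]
110 [298.4 253.5  31.8  29.6  76. ] [ 0.61516106 -0.06247479]
110 [245. 225.  26.  18.  90.] [ 0.54031825 -0.10022378]
110 [301.7 183.6  38.5  27.2  85.2] [ 0.53342074 -0.0070155 ]
110 [375.6 143.8  29.5  27.7  26.6] [0.54032893 0.0952056 ]
[[104 110 107 106 112 111 172 178 179 173 170 175]
 [108 107 109 106 171  98 168 174 171 173 176 182]
 [101 174 176 164  90 103 111 170 173 173 172 172]
 [178 173 165 172  92 137 128 176 178 177 173 174]
 [176 174 175 168  89 134 127 171 167 171 173 175]
 [182 172 177 185  84 129 127 170 177 175 179 173]
 [180 180 167 178  72 128 126 133 174 176 182 180]
 [188 179 175 182 177 174 169 173 169 170 174 178]
 [181 189 182 178 180 177 177 190 178 172 179 226]
 [176 188 175 184 180 172 171 175 176 185 166 223]]
```

```bash
python3 -m handwheel '2.4 2.65 -3 0 0 7 0.75;2.4 2.65 -7 0 0 7 0.75;2.4 2.65 -11 0 0 7 0.75;2.4 2.65 -15 0 0 7 0.75;2.4 2.65 -18 0 0 7 0.75;2.4 2.65 -20 0 0 7 0.75;2.4 2.65 -21.5 0 0 7 0.75;2.4 2.65 -22.4 0 0 7 0.75'|grep -E 'pos|ft'; python3 -m handwheel '0 0 0 0 0 0 0.75;0 0 0 0 0 0 0.75;0 0 0 0 0 0 0.2;0 0 0 0 0 0 0.2;0 0 0 0 0 0 0.2;0 0 0 0 0 0 0.2;0 0 0 0 0 0 0.2;0 0 0 0 0 0 0.2' 60
```

```text
position: [0.5336, -0.0073, -0.0259]
ft_force: [-0.4, 0.4, 0.5]
time_s: 16.47
position: [0.5356, -0.0072, -0.0221]
tool_rot: [[-0.891, 0.454, 0.002], [0.454, 0.891, -0.001], [-0.002, 0.0, -1.0]]
ft_force: [-0.9, 0.0, 6.3]
grip_width: 0.0287
gripper_force: 60.0
```

```bash
python3 -m handwheel '0 0 1 0 0 0 0.2;0 0 4 0 0 0 0.2;0 0 8 0 0 0 0.2;0 0 12 0 0 0 0.2;-1 3 12 0 0 -7 0.2;-2 6 12 0 0 -14 0.2;-3 10 12 0 0 -21 0.2;-4 14 12 0 0 -28 0.2'|grep -E 'pos|ft'; python3 -m handwheel '-1 3 0 0 0 -7 0.2;-2 6 0 0 0 -14 0.2;-3.45 9 0 0 0 -17 0.2;-3.45 10.9 0 0 0 -17 0.2;-3.45 10.9 0 0 0 -17 0.2;-3.45 10.9 0 0 0 -17 0.2'
python3 - <<'E'
from h import *
for n in('wrist','side','scene'): globals()[n[0:2]]=snap(n,n+'7.png')
P=np.array([.461,.242]);a=np.radians(18);R=np.array([[np.cos(a),-np.sin(a)],[np.sin(a),np.cos(a)]])
for im in(si,sc,wr):
  print([np.round(proj(im,[*(P+R@[x,y]),.01])).tolist() for x,y in((-32,-32),(32,-32),(32,32),(-32,32)) for x,y in[(x/1e3,y/1e3)]])
E
```

```text
position: [0.4961, 0.1269, 0.0976]
ft_force: [0.5, 0.4, -2.3]
time_s: 17.63
position: [0.462, 0.2355, 0.0972]
tool_rot: [[-0.331, 0.944, 0.0], [0.944, 0.331, -0.0], [-0.0, 0.0, -1.0]]
ft_force: [-0.9, -0.5, -2.2]
grip_width: 0.0288
gripper_force: 59.9
[[164.0, 198.0], [189.0, 183.0], [169.0, 171.0], [144.0, 185.0]]
[[396.0, 229.0], [390.0, 251.0], [426.0, 261.0], [430.0, 238.0]]
[[243.0, 228.0], [309.0, 229.0], [313.0, 163.0], [243.0, 162.0]]
```

Projected pocket corners match the picture to about a pixel. Lowering.

```bash
python3 -m handwheel '0 0 -3 0 0 0 0.2;0 0 -6 0 0 0 0.2;0 0 -9 0 0 0 0.2;0 0 -10.4 0 0 0 0.2;0 0 -10.8 0 0 0 0.2;0 0 -10.8 0 0 0 0.2;0 0 -10.8 0 0 0 0.2'|grep -E 'pos|ft'
python3 -m handwheel '0 0 -0.2 0 0 0 0.2;0 0 -0.3 0 0 0 0.2;0 0 -0.3 0 0 0 0.2;0 0 -0.3 0 0 0 0.2'|grep -E 'pos|ft'
python3 -m handwheel '0 0 -0.1 0 0 0 0.2;0 0 -0.1 0 0 0 0.2;0 0 -0.1 0 0 0 0.2'|grep -E 'pos|ft'
python3 -m handwheel '0 0 -0.1 0 0 0 0.2;0 0 -0.1 0 0 0 0.2;0 0 -0.1 0 0 0 0.2'|grep -E 'pos|ft'
```

```text
position: [0.463, 0.2341, -0.0109]
ft_force: [-0.4, 0.4, -2.7]
position: [0.4634, 0.2346, -0.0125]
ft_force: [-4.4, -1.6, 12.5]
position: [0.4635, 0.2347, -0.0127]
ft_force: [-5.6, -0.8, 22.1]
position: [0.4635, 0.2348, -0.0131]
ft_force: [-8.2, -1.7, 30.5]
```

Contact came 3.5 mm early: the jaw is on the front rib, about 8 mm short in tray y. Lift and shift.

```bash
python3 -m handwheel '0 0 0.6 0 0 0 0.2;0 0 1.2 0 0 0 0.2;-0.15 0.4 1.2 0 0 0 0.2;-0.3 0.8 1.2 0 0 0 0.2;-0.3 0.8 1.2 0 0 0 0.2;-0.3 0.8 0.8 0 0 0 0.2;-0.3 0.8 0.3 0 0 0 0.2;-0.3 0.8 0.3 0 0 0 0.2'|grep -E 'pos|ft'
python3 -m handwheel '0 0 -0.2 0 0 0 0.2;0 0 -0.3 0 0 0 0.2;0 0 -0.3 0 0 0 0.2'|grep -E 'pos|ft'
python3 -m handwheel '0 0 -0.1 0 0 0 0.2;0 0 -0.1 0 0 0 0.2'|grep -E 'pos|ft'
python3 -m handwheel '0 0 -0.1 0 0 0 0.2;0 0 -0.1 0 0 0 0.2'|grep -E 'pos|ft'
```

```text
position: [0.4588, 0.2425, -0.0147]
ft_force: [-1.3, 0.1, -2.4]
position: [0.4594, 0.2427, -0.0161]
ft_force: [-1.0, -0.3, 2.4]
position: [0.4595, 0.2427, -0.0161]
ft_force: [-4.8, -2.6, 12.6]
position: [0.4595, 0.2426, -0.0162]
ft_force: [-8.3, -4.1, 25.9]
```

```bash
python3 -m handwheel '0 0 0.1 0 0 0 0.55;0 0 0.1 0 0 0 0.55;0 0 0.1 0 0 0 0.55;0 0 0.1 0 0 0 0.55;0 0 2 0 0 0 0.55;0 0 6 0 0 0 0.55;0 0 10 0 0 0 0.55;0 0 14 0 0 0 0.55'|grep -E 'pos|ft|time'; python3 -m handwheel '2.5 -3 0 0 0 7 0.5;5 -6 0 0 0 14 0.5;7.5 -9 0 0 0 21 0.5;10 -12 0 0 0 28 0.5;12.5 -15 0 0 0 35 0.5;15 -18 0 0 0 42 0.5;17.5 -21 0 0 0 49 0.5;19.5 -23 0 0 0 50 0.5';python3 -m handwheel '0 0 0 0 0 0 0.5;0 0 0 0 0 0 0.5;0 0 0 0 0 0 0.5'
python3 - <<'E'
from h import *
w=snap('wrist','w8.png'); print(proj(w,(.6056,.0303,.008)),proj(w,(.655,.0114,.008)),proj(w,(.7072,-.0081,.008)),proj(w,status.observe()['position']))
g=cv2.cvtColor(w['color'],cv2.COLOR_RGB2GRAY)
for t in (205,225):
  n,l,st,ce=cv2.connectedComponentsWithStats((g>t).astype(np.uint8))
  for i in range(1,n):
    if st[i,4]>250: print(t,st[i],ce[i].round(1),ray(w,*ce[i],.008)[:2],cv2.minAreaRect(np.argwhere(l==i)[:,::-1].astype(np.int32)))
E
```

```text
time_s: 21.12
position: [0.459, 0.2426, 0.1231]
ft_force: [0.8, 0.2, 0.2]
time_s: 21.78
position: [0.6559, 0.0097, 0.1211]
tool_rot: [[-0.936, 0.351, -0.0], [0.351, 0.936, -0.0], [0.0, -0.0, -1.0]]
ft_force: [-0.1, 0.0, -0.8]
grip_width: 0.0425
gripper_force: 0.0
time_s: 22.03
position: [0.654, 0.0133, 0.1212]
tool_rot: [[-0.935, 0.355, -0.001], [0.355, 0.935, 0.0], [0.001, -0.0, -1.0]]
ft_force: [0.2, -0.5, 0.4]
grip_width: 0.0426
gripper_force: 0.0
[274.53671847 144.9476067 ] [274.47203302 197.29005557] [274.8153699  246.75560804] [276.02033064 239.84338916]
205 [  8   0  36  11 279] [26.3  4. ] [ 0.42020544 -0.12591599] ((25.5, 5.0), (10.0, 35.0), 90.0)
205 [ 83 124  27  26 540] [ 95.9 136.4] [ 0.53678791 -0.12844704] ((96.0, 136.5), (25.0, 26.0), 90.0)
205 [266 188  19  60 880] [274.8 221.6] [0.67996316 0.00223041] ((275.0, 217.5), (59.0, 18.0), 90.0)
205 [281 326  48  28 523] [301.8 339. ] [ 0.83322205 -0.02106865] ((306.1000061035156, 339.8000183105469), (17.39252471923828, 47.11793518066406), 71.56504821777344)
225 [  8   0  36  11 276] [26.3  3.9] [ 0.42015392 -0.12591645] ((25.5, 5.0), (10.0, 35.0), 90.0)
225 [ 83 124  27  26 526] [ 96.  136.3] [ 0.53675477 -0.12828403] ((96.25, 136.25), (27.577163696289062, 22.62741470336914), 45.0)
225 [266 188  18  60 672] [274.6 216.4] [0.67445412 0.00415085] ((274.5, 217.5), (59.0, 17.0), 90.0)
225 [282 326  47  28 509] [301.7 339.2] [ 0.83346055 -0.02124376] ((306.2648620605469, 340.11077880859375), (17.13050079345703, 46.90669250488281), 72.89727020263672)
```

Dogbone axis is vertical at u≈275 with its end at row 248, so the estimate holds and the fingers are aligned. Descend, feeling for the bench.

```bash
python3 -m handwheel '0.1 -0.2 -3 0 0 0 0.35;0.1 -0.2 -7 0 0 0 0.35;0.1 -0.2 -10 0 0 0 0.35;0.1 -0.2 -12.5 0 0 0 0.35;0.1 -0.2 -13.8 0 0 0 0.35;0.1 -0.2 -14.3 0 0 0 0.35;0.1 -0.2 -14.3 0 0 0 0.35;0.1 -0.2 -14.3 0 0 0 0.35'|grep -E 'pos|ft'
python3 -m handwheel '0 0 -0.2 0 0 0 0.35;0 0 -0.3 0 0 0 0.35;0 0 -0.3 0 0 0 0.35'|grep -E 'pos|ft'
python3 -m handwheel '0 0 -0.2 0 0 0 0.35;0 0 -0.2 0 0 0 0.35'|grep -E 'pos|ft'
```

```text
position: [0.6558, 0.0113, -0.0201]
ft_force: [0.3, -0.4, 1.3]
position: [0.6557, 0.0108, -0.0236]
ft_force: [0.2, 0.6, -0.4]
position: [0.6554, 0.0108, -0.0263]
ft_force: [0.4, 0.5, -0.2]
```

```bash
python3 -m handwheel '0 0 -0.1 0 0 0 0.35;0 0 -0.1 0 0 0 0.35'|grep -E 'pos|ft'
python3 -m handwheel '0 0 -0.1 0 0 0 0.35;0 0 -0.1 0 0 0 0.35'|grep -E 'pos|ft'
```

```text
position: [0.6554, 0.0108, -0.0274]
ft_force: [0.1, 0.3, -0.7]
position: [0.6554, 0.0108, -0.0285]
ft_force: [-0.3, 0.3, 0.4]
```

```bash
python3 -m handwheel '0 0 0 0 0 0 0.08;0 0 0 0 0 0 0.08;0 0 0 0 0 0 0.08;0 0 0 0 0 0 0.08;0 0 0 0 0 0 0.08;0 0 0 0 0 0 0.08' 50
```

```text
time_s: 24.0
position: [0.6556, 0.0108, -0.0281]
tool_rot: [[-0.935, 0.355, 0.0], [0.355, 0.935, -0.0], [-0.0, 0.0, -1.0]]
ft_force: [-0.2, -0.1, 1.7]
grip_width: 0.0104
gripper_force: 49.1
```

```bash
python3 -m handwheel '0 0 1 0 0 0 0.08;0 0 4 0 0 0 0.08;0 0 8 0 0 0 0.08;0 0 12 0 0 0 0.08;-2 3 13 0 0 5 0.08;-4 6 13 0 0 10 0.08;-6 9 13 0 0 15 0.08;-8 12 13 0 0 20 0.08'|grep -E 'pos|ft'; python3 -m handwheel '-2 3 0 0 0 4 0.08;-4 6 0 0 0 8 0.08;-6 9 0 0 0 12 0.08;-8.5 11.5 0 0 0 16 0.08;-11 14 0 0 0 19 0.08;-13.7 17 0 0 0 19 0.08;-13.7 18 0 0 0 19 0.08;-13.7 18 0 0 0 19 0.08'
python3 - <<'E'
from h import *
P=np.array([.461,.242]);a=np.radians(18);R=np.array([[np.cos(a),-np.sin(a)],[np.sin(a),np.cos(a)]])
s=snap('side','s9.png');w=snap('wrist','w9.png')
print([proj(s,[*(P+R@[x,.072]),.02]).round(1).tolist() for x in(-.04,.04)],P+R@[0,.072], status.observe()['position'])
cv2.imwrite('pics/m9.png',cv2.cvtColor(np.hstack([cv2.resize(w['color'],(427,320)),cv2.resize(s['color'][60:220,80:240],(320,320),interpolation=2)]),cv2.COLOR_RGB2BGR))
E
```

```text
position: [0.5743, 0.1318, 0.1025]
ft_force: [0.6, -0.8, -1.4]
time_s: 25.33
position: [0.4374, 0.3128, 0.1024]
tool_rot: [[-0.949, -0.316, 0.001], [-0.316, 0.949, 0.001], [-0.001, 0.0, -1.0]]
ft_force: [0.2, -0.5, -1.5]
grip_width: 0.0106
gripper_force: 49.0
[[128.4, 175.0], [159.2, 157.7]] [0.43875078 0.31047607] [0.4389098  0.31060783 0.10201657]
```

```bash
python3 -m handwheel '0 0 -3 0 0 0 0.08;0 0 -6 0 0 0 0.08;0 0 -8.5 0 0 0 0.08;0 0 -10 0 0 0 0.08;0 0 -10.5 0 0 0 0.08;0 0 -10.5 0 0 0 0.08;0 0 -10.5 0 0 0 0.08'|grep -E 'pos|ft'
python3 -m handwheel '0 0 -0.2 0 0 0 0.08;0 0 -0.3 0 0 0 0.08;0 0 -0.3 0 0 0 0.08'|grep -E 'pos|ft'
python3 -m handwheel '0 0 -0.2 0 0 0 0.08;0 0 -0.2 0 0 0 0.08'|grep -E 'pos|ft'
python3 -m handwheel '0 0 -0.1 0 0 0 0.08;0 0 -0.1 0 0 0 0.08'|grep -E 'pos|ft'
```

```text
position: [0.4395, 0.3103, -0.0026]
ft_force: [0.7, -0.5, -1.5]
position: [0.4388, 0.3108, -0.0057]
ft_force: [-0.1, -0.5, -1.5]
position: [0.4386, 0.3109, -0.0081]
ft_force: [0.2, 0.0, -1.2]
position: [0.4387, 0.3109, -0.0082]
ft_force: [-1.8, -1.1, 9.7]
```

Contact exactly at the bed height. Release, lift, back off and look.

```bash
python3 -m handwheel '0 0 0 0 0 0 0.3;0 0 0 0 0 0 0.3;0 0 0 0 0 0 0.3;0 0 0 0 0 0 0.3;0 0 2 0 0 0 0.3;0 0 6 0 0 0 0.3;0 0 10 0 0 0 0.3;0 0 14 0 0 0 0.3'|grep -E 'pos|ft|time'; python3 -m handwheel '2 -4 3 0 0 0 0.3;4 -8 6 0 0 0 0.3;6 -12 9 0 0 0 0.3;8 -15 12 0 0 0 0.3;8 -15 12 0 0 0 0.3;8 -15 12 0 0 0 0.3'|grep -E 'pos|ft'
python3 - <<'E'
from h import *
w=snap('wrist','w10.png')['color'];s=snap('side','s10.png')['color'];c=snap('scene')['color']
a=cv2.resize(s[130:230,90:230],(400,286),interpolation=2);b=cv2.resize(s[320:420,220:360],(400,286),interpolation=2)
d=cv2.resize(c[200:300,370:510],(400,286),interpolation=2);e=cv2.resize(w,(400,286))
cv2.imwrite('pics/fin.png',cv2.cvtColor(np.vstack([np.hstack([a,b]),np.hstack([d,e])]),cv2.COLOR_RGB2BGR))
E
```

```text
time_s: 27.27
position: [0.438, 0.3106, 0.1322]
ft_force: [0.5, 0.1, 0.1]
position: [0.5224, 0.1566, 0.2551]
ft_force: [-0.1, -0.8, 0.1]
```

View pics/fin.png

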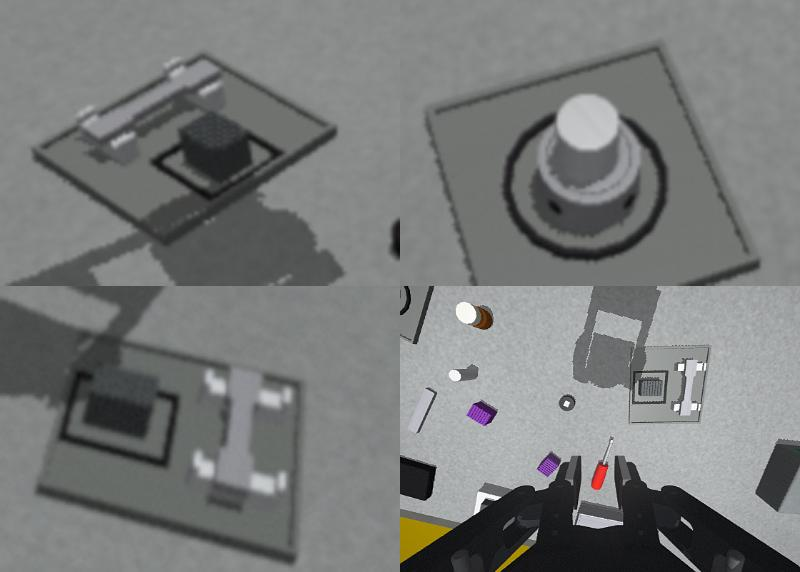

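The final picture shows the dogbone across both saddles, the jaw flat inside its pocket with ridges up, and the cylinder upright on the platen inside the ring. The other things are still standing, so I'm handing in.

```bash
python3 -c "
from rig import env
print(env.close_job())"
```

```text
the job is handed in; nothing more can be done
None
```

I made up both kits and handed the job in at about 28 s; `env.close_job()` gave no verdict, but the last pictures show all four parts correctly in place and the other objects still standing.

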